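Reset the mill's burr gap and lock it again

ROBOT

A 7-joint arm with a two-finger parallel gripper is mounted at the origin on the work surface. World frame = base frame: x ahead of the robot, y to its left, z up, the work surface at z = 0. Lengths are in m, angles in rad, forces in N, time in s.
With the tool pointing down it reaches from about 0.425 to 0.925 m from the base axis. Payload 6.8 kg.
Tool frame: the origin (TCP) lies midway between the tips of the shut fingers; the grasp point (between the pads) lies r.grasp_offset behind it (r.grasp_offset is the distance from the TCP to the grasp point, in m); z points along the fingers, y is the direction in which the jaws open and shut (so a half turn about z gives the same grasp; the last joint's range is limited). The gripper opens to 85 mm and grips with 20 to 120 N. Pads are 22 mm wide; open, the fingers measure 114 mm over their backs; the gripper's body (76 mm by 85 mm) begins 54 mm behind the grasp point. The pads swing forward as they close: fully open they stand 13 mm farther back than shut.
Start: joints at [-1.248, 0.477, 0.022, 1.555, -0.011, 1.109, -0.083], TCP at [0.282, 0.613, 0.231] pointing down, gripper open.
Joint ranges: [-2.96, 2.96], [-0.34, 2.1], [-1.41, 1.46], [0.24, 2.44], [-1.37, 4.51], [0.17, 1.92], [-2.96, 2.96]. Speed limits (rad/s): [2.39, 2.39, 3.14, 3.14, 3.14, 3.14, 3.14].

INTERFACE

Orientations are given as a rotation vector (axis times angle).
In Python, from bench import r gives the robot as it stands. The module is installed in compiled form; this text tells all that it offers.
- The arm moves only by the tool send_rows, never from a script. Its argument "moves" is one flat list of numbers, 4 for each row, row after row: the shift along the tool's x, y, z in mm, then the turn about the tool's z in degrees. A call has 1 to 8 rows; each row is the pose to reach, as a shift and turn from the pose commanded when the call began, along the tool's axes at that moment; what a row does not reach only later rows make up. A row lasts 1/8 s, in which the tool goes at most 62.5 mm and 10.7 degrees, less where a joint would pass 70% of its speed; a pose out of reach is approached as far as the arm can. A call with a gripper value outside its range is refused whole. "hand" is the closure, from 0 (fully open) to 1 (shut), set as the call begins (left out, the last holds). The fingers move at their own pace and stop on an object; "newtons" is the grip in N (left out, the last holds). Time passes only in rows, so rows that repeat a pose let the fingers close. It gives the time, the measured TCP pose, the force and the opening at its end, in the units of the state.
- r.get_obs(): the state, without advancing time (a new reading comes with each control period).
- r.grab_frame(name): name is "scene" or "top" or "wrist"; returns a dict with "img" (420x560x3 uint8, red, green, blue), "mtx" (3x3 intrinsics, pixels), "D" ([k1, k2, p1, p2, k3] as OpenCV has them; the pictures are not rectified), "world_to_cam" (4x4, takes a point from world to camera coordinates). Camera axes: x right, y up, looking along -z (the intrinsics and any distortion apply to the point x, -y, -z); pixel columns grow to the right and rows downward; lengths in m; the calibration is good to about 2 mm. A picture is of the moment at which its call begins. There is no depth.
- r.hand_in(): hands the job in, once; it reports no verdict.
The state is a dict: "clock": time; "joints": joint angles; "qvel": joint speeds; "tau": joint torques, N m; "tcp_pos": TCP position; "orientation": TCP orientation; "contact_force": force on the tool from outside, world axes, zero at the start; "moment": the same for the moment, N m; "grip_width": finger opening in m.
Only numpy, scipy, OpenCV 4.12 (cv2) and the standard library are available. Lean on these libraries where they do the work, as an engineer would, in place of code of your own. Each camera call takes 0.05 s, during which the arm holds its last target.

TASK

On the mill head of the black processor base, loosen the lock ring by swinging its lever anticlockwise, turn the adjuster bar above it clockwise until its pointer stands opposite the upright index tab, then swing the lever back clockwise until the lock ring is firmly tight again, by feel and without forcing it. Let go at the end, with the pointer still at the tab, and leave the other things on the counter where they are.

Things in the scene. Friction and masses are not known exactly. Their poses are not given: they have to be found in the camera images.
- base: Black plastic processor base with a rocker switch on its front, fixed; 190 (x) x 180 (y) x 105 mm high, origin under its centre. The round mill head stands on it.
- axis (a point): Point on the vertical axis of the aluminium mill head (diameter 104 mm, fixed), on its flat top deck 134 mm above the table; lock ring and adjuster both turn about the vertical line through it. Built from bottom to top: deck, lock ring, dial with pointer, grip bar.
- lever_knob (a point): Centre of the top of the upright round black knob (diameter 18 mm, 45 mm tall, top 186 mm above the table) at the end of the lock ring's radial lever, 90 mm from the axis; x axis points outward along the lever. Lever top 147 mm, knurled steel ring (diameter 68 mm) top 150 mm above the table. The knob can be pinched from above and led round its arc; it does not spin by itself.
- lock_ring (a joint): Turn of the lock ring (rad): 0 as found (tight), positive anticlockwise from above = looser; loose from about 0.1, stop at 0.75. It drags with 6 N at the knob and stays where left. It jams again at an angle that depends on the adjuster's height, clockwise of 0 by up to 0.8 rad: find it by feel. From there the force along the arc climbs from 6 N by 1 N per mm: 13 to 16 N is firmly tight, over 20 N overloads it.
- adjuster (a joint): Turn of the adjuster (rad): 0 as found, positive anticlockwise from above, range -1.7 to 0.4. Held fast while the lock ring is tight; once loose it turns with 0.1 N m and stays where left. Clockwise lowers it by 4 mm per rad (right-hand thread).
- grip_bar (a point): Centre of the top of the adjuster's black upright grip bar (44 mm long, 14 mm wide, 40 mm tall, on a 60 mm steel dial), on the axis, 206 mm above the table at the start; x axis points along the bar to its pointer end. Pinch it across its 14 mm from above.
- pointer_tip (a point): Tip of the steel pointer (6 mm wide) that sticks out from the dial, 44 mm from the axis; x axis points outward along the pointer.
- index_tab (a point): Centre of the top of the upright steel index tab (9 mm wide, 5 mm thick, top 164 mm above the table) fixed on the deck 54.5 mm from the axis; x axis points outward from the axis. It stands 0.5 to 1.3 rad clockwise (seen from above) of where the pointer starts.
- clamp_pad: Clamp pad hidden inside the mill head (nothing to see): the lock ring presses it on the adjuster's flange. Its press is about 50 N at the start, 0 when the ring is loose; 13 to 16 N at the lever knob leaves 50 to 70 N, and 20 N at the knob presses it with 160 N, its limit.
- bowl: Empty clear bowl, rim diameter 170 mm, 75 mm high; a bystander, origin under its centre.
- ramekin: White ceramic ramekin, diameter 84 mm, 45 mm high, beside the base; a bystander.
- measuring_cup: Steel measuring cup, diameter 68 mm, 55 mm high, flat handle 85 mm long; beside the base; a bystander.
- spice_jar: Glass spice jar, diameter 48 mm, 85 mm high, behind the base; a bystander.
- spoon: Bamboo spoon 250 mm long lying on the table; a bystander.
- oil_tin: Metal tin, diameter 64 mm, 130 mm high; a bystander.
- pestle: Stone pestle standing on end, 100 mm high; a bystander.

How it is judged:
On the way, in this order (a step that is already met when the one before it is completed fails the run):
1. the lock ring is loose: the clamp no longer presses (contact force between clamp_pad and anything else below 1 N), for 0.2 s.
2. the pointer stands opposite the index tab, the lock ring still loose (angle between the x axis of pointer_tip and the x axis of index_tab, either way round below 0.12 rad and contact force between clamp_pad and anything else below 1 N), for 0.2 s.
3. the lock ring is firmly tight again (contact force between clamp_pad and anything else above 40 N), for 0.2 s.
At the end, for the whole second after the job is handed in: The pointer points at the index tab to within 0.12 rad (about 5 mm at its tip) and the lock ring is firmly tight: the clamp presses with more than 40 N (as after about 10 N or more along the arc at the lever knob) (angle between the x axis of pointer_tip and the x axis of index_tab, either way round below 0.12 rad and contact force between clamp_pad and anything else above 40 N); the robot touches nothing.
It fails at once if the clamp is overloaded: more than 160 N, as with more than about 20 N along the arc at the lever knob (contact force between clamp_pad and anything else above 160 N).
It fails at once if one of the other things on the counter is moved by more than 40 mm (distance of any of bowl, ramekin, measuring_cup, spice_jar, spoon, oil_tin, pestle from where it was at the start of the episode above 0.04 m).
It also fails if it takes over 72 s, if anything falls off the work surface, if the arm or the gripper's body presses on something with over 40 N, if the wrist force passes 120 N, or if a joint passes its speed limit or range.

## Working session

There is one attempt and no reset: what is moved stays moved. The work goes in short steps, Python scripts to look and compute and a tool call to move; the robot and the scene stay as the last step left them, time stands still between calls to the robot, and variables do not carry over. Pictures are saved under pics/ and viewed, and the job is handed in when it is done.

Besides the shell and the picture viewer there is one more tool, called after "Call:" by a JSON object that holds its "fn" and its "kwargs". send_rows: Moves the arm, as the interface text tells. Its arguments: {"type":"object","properties":{"moves":{"type":"array"},"hand":{"type":"number"},"newtons":{"type":"number"}},"required":["moves"]}

```bash
mkdir -p pics; python3 - <<'E'
from bench import r
import cv2
o=r.get_obs()
for k,v in o.items(): print(k,v)
print(r.grasp_offset)
for n in ["scene","top","wrist"]:
    f=r.grab_frame(n); cv2.imwrite(f"pics/{n}0.png",f["img"][:,:,::-1]); print(n,f["mtx"].tolist(),f["D"],f["world_to_cam"].round(4).tolist())
E
```

```text
clock 0.0
joints [-1.24811952  0.47780484  0.02235608  1.5564633  -0.01147303  1.10930286
 -0.08309932]
qvel [ 1.05699040e-04 -4.65951281e-04  8.96565792e-04 -1.64827230e-03
  1.64516462e-03 -1.02998105e-03  1.63679246e-05]
tau [ 4.80969484e-04 -5.96436560e+01  1.60748273e+00 -2.81213003e+01
  1.23531074e-02  9.01639927e-03 -9.01279606e-06]
tcp_pos [0.28164473 0.61277442 0.23031787]
orientation [-6.71363575e-01 -3.06878379e+00  2.88355729e-03]
contact_force [ 0.83827471 -0.24473626 -0.03011017]
moment [ 0.00349539  0.05088831 -0.00440668]
grip_width 0.08518575732894233
0.0187
scene [[417.66483271583667, 0.0, 279.16919344202665], [0.0, 417.66483271583667, 204.79730421046634], [0.0, 0.0, 1.0]] [0.04413735 0.         0.         0.         0.        ] [[0.8279, 0.5608, 0.0016, -0.4224], [-0.4676, 0.6888, 0.554, 0.1515], [0.3095, -0.4594, 0.8325, -1.473], [0.0, 0.0, 0.0, 1.0]]
top [[401.70625258127563, 0.0, 281.3043502853149], [0.0, 401.70625258127563, 210.03853701843505], [0.0, 0.0, 1.0]] [-0.02405924  0.          0.          0.          0.        ] [[-0.008, -0.9999, 0.0064, -0.0098], [0.9943, -0.0072, 0.1062, -0.4922], [-0.1061, 0.0072, 0.9943, -1.1689], [0.0, 0.0, 0.0, 1.0]]
wrist [[335.99007116473814, 0.0, 281.43226295814674], [0.0, 335.99007116473814, 212.57722774028244], [0.0, 0.0, 1.0]] [-0.01860641  0.          0.          0.          0.        ] [[0.4184, 0.9083, -0.0013, -0.6742], [-0.8712, 0.4009, -0.2832, 0.0359], [-0.2567, 0.1196, 0.9591, -0.3788], [0.0, 0.0, 0.0, 1.0]]
```

View pics/scene0.png

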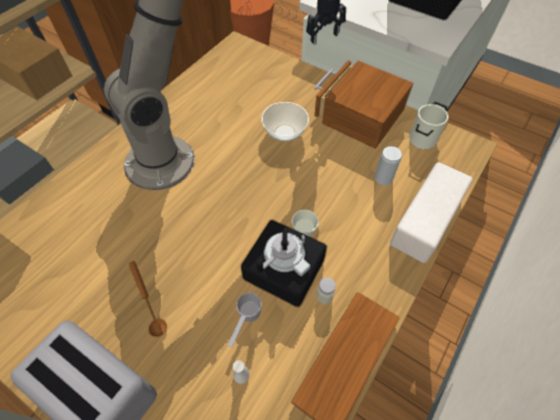

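View pics/top0.png

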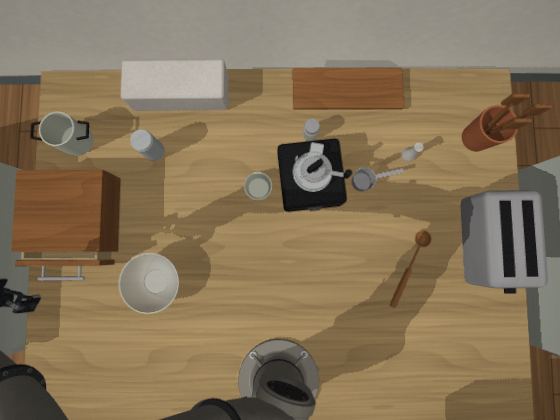

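View pics/wrist0.png

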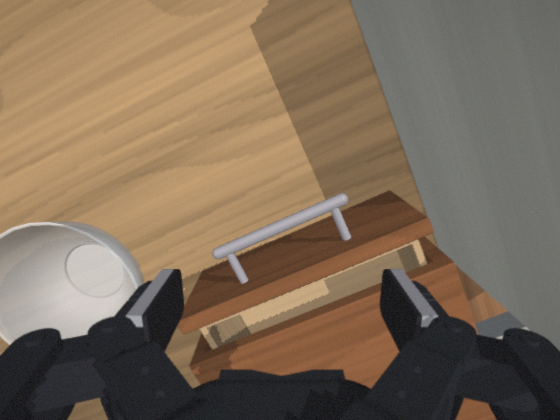

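```bash
python3 - <<'E'
import cv2
t=cv2.imread("pics/top0.png")[115:225,235:385]; cv2.imwrite("pics/topc.png",cv2.resize(t,None,fx=5,fy=5,interpolation=cv2.INTER_CUBIC))
t=cv2.imread("pics/scene0.png")[205:315,225:355]; cv2.imwrite("pics/scenec.png",cv2.resize(t,None,fx=5,fy=5,interpolation=cv2.INTER_CUBIC))
E
```

```text
(no output)
```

View pics/topc.png

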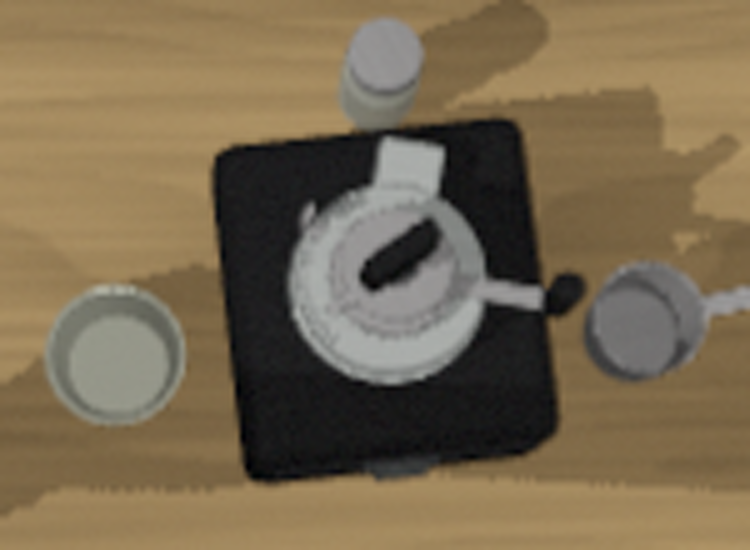

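View pics/scenec.png

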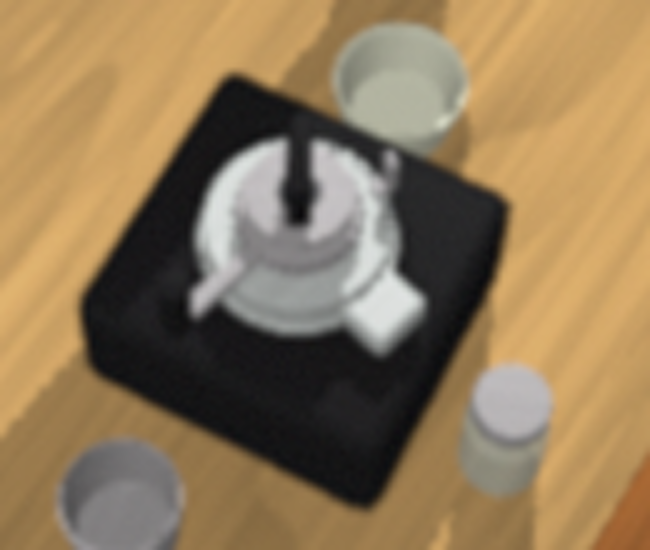

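```bash
cat > h.py <<'E'
import numpy as np, cv2
from scipy.spatial.transform import Rotation as R
def ray(f,uv):
    p=cv2.undistortPoints(np.array([[uv]],float),f["mtx"],f["D"])[0,0]
    d=np.array([p[0],-p[1],-1.]); T=f["world_to_cam"]
    Rm=T[:3,:3]; c=-Rm.T@T[:3,3]; return c,Rm.T@d
def onz(f,uv,z):
    c,d=ray(f,uv); return (c+d*(z-c[2])/d[2])
def proj(f,P):
    T=f["world_to_cam"]; q=T[:3,:3]@np.array(P)+T[:3,3]
    return cv2.projectPoints(np.array([[q[0],-q[1],-q[2]]]),np.zeros(3),np.zeros(3),f["mtx"],f["D"])[0][0,0]
E
python3 - <<'E'
from h import *
from bench import r
f=r.grab_frame("top")
C=lambda u,v:(235+(u-2)/5,115+(v-2)/5)
bar=onz(f,C(402,252),.206); bl=onz(f,C(368,275),.206); br=onz(f,C(436,228),.206)
kn=onz(f,C(565,290),.186); tab=onz(f,C(308,210),.164)
for n,p in dict(bar=bar,bl=bl,br=br,kn=kn,tab=tab).items(): print(n,p.round(4),np.hypot(*(p-bar)[:2]).round(4),np.degrees(np.arctan2(*(p-bar)[1::-1])).round(1))
head=onz(f,C(389,282),.134);print(head)
for n,u,v,z in [("ramekin",115,350,.045),("cup",645,315,.055),("jar",385,55,.085)]: print(n,onz(f,C(u,v),z))
s=r.grab_frame("scene")
print(onz(s,(225+300/5,205+120/5),.206), [proj(s,p) for p in (bar,kn,tab)], "knob scene crop should be", (proj(s,kn)-[225,205])*5)
print(R.from_rotvec(r.get_obs()["orientation"]).as_matrix().round(3))
print([ (k,f["world_to_cam"].shape) for k in ["x"]], -f["world_to_cam"][:3,:3].T@f["world_to_cam"][:3,3])
E
```

```text
bar [ 0.5882 -0.0994  0.206 ] 0.0 0.0
bl [ 0.5764 -0.0818  0.206 ] 0.0212 124.0
br [ 0.6006 -0.1171  0.206 ] 0.0216 -54.9
kn [ 0.572 -0.186  0.186] 0.0881 -100.6
tab [ 0.6207 -0.0535  0.164 ] 0.0562 54.8
[ 0.58746198 -0.09875821  0.134     ]
ramekin [0.56607197 0.0558066  0.045     ]
cup [ 0.58310298 -0.25575961  0.055     ]
jar [ 0.73133896 -0.10293144  0.085     ]
[ 0.5829591  -0.08107412  0.206     ] [array([282.74792282, 235.1053729 ]), array([258.24433823, 260.6381433 ]), array([302.20300659, 236.40672969])] knob scene crop should be [166.22169113 278.19071652]
[[-0.909  0.418 -0.   ]
 [ 0.418  0.909 -0.001]
 [-0.    -0.001 -1.   ]]
[('x', (4, 4))] [ 0.36535244 -0.0049891   1.21463356]
```

Call:
{"fn": "send_rows", "kwargs": {"moves": [-40,-40,-20,5,-80,-80,-40,10,-120,-120,-40,16,-160,-160,-40,22,-200,-200,-40,28,-240,-240,-40,34,-280,-280,-40,40,-320,-320,-40,45], "hand": 0}}

```text
clock: 1.25
tcp_pos: [0.4394, 0.1872, 0.2715]
orientation: [1.799, 2.576, 0.001]
contact_force: [0.5, 0.5, 0.5]
grip_width: 0.0853
```

Call:
{"fn": "send_rows", "kwargs": {"moves": [-60,-1,0,5,-110,-2,0,10,-160,-2,0,15,-210,-3,0,20,-260,-3,0,25,-310,-4,0,31,-350,-5,0,31,-360,-5,0,31]}}

```text
clock: 2.25
tcp_pos: [0.5593, -0.1535, 0.2713]
orientation: [2.422, 1.999, -0.001]
contact_force: [0.2, -0.3, -0.1]
grip_width: 0.085
```

```bash
python3 - <<'E'
from h import *
from bench import r
o=r.get_obs(); print(o["clock"],o["joints"].round(2),o["tcp_pos"].round(4),R.from_rotvec(o["orientation"]).as_matrix().round(3).tolist(),o["contact_force"].round(2))
for n in ["wrist","top","scene"]:
    f=r.grab_frame(n); cv2.imwrite(f"pics/{n}1.png",f["img"][:,:,::-1]); np.save(f"pics/{n}1.npy",f,allow_pickle=True)
E
```

```text
2.25 [-0.35  0.32  0.65  1.78 -0.21  1.11  0.18] [ 0.5593 -0.1535  0.2713] [[0.189, 0.982, 0.0], [0.982, -0.189, -0.001], [-0.001, 0.0, -1.0]] [ 0.15 -0.3  -0.08]
```

View pics/wrist1.png

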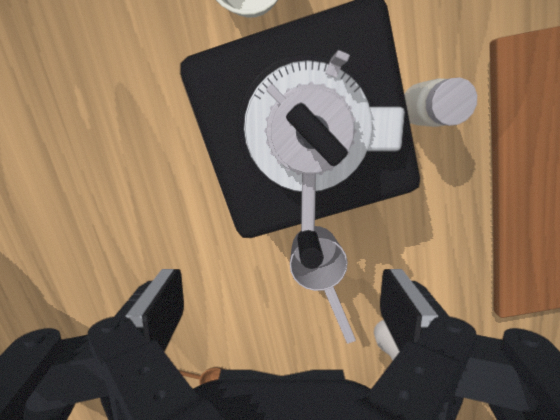

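View pics/top1.png

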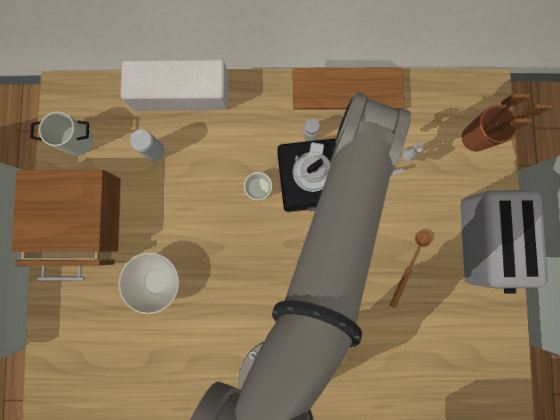

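```bash
python3 - <<'E'
import cv2
t=cv2.imread("pics/wrist1.png")[40:280,230:420]; cv2.imwrite("pics/wristc.png",cv2.resize(t,None,fx=2.5,fy=2.5,interpolation=cv2.INTER_CUBIC))
t=cv2.imread("pics/wrist1.png")[40:140,240:390]; cv2.imwrite("pics/wristd.png",cv2.resize(t,None,fx=5,fy=5,interpolation=cv2.INTER_CUBIC))
E
```

```text
(no output)
```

View pics/wristc.png

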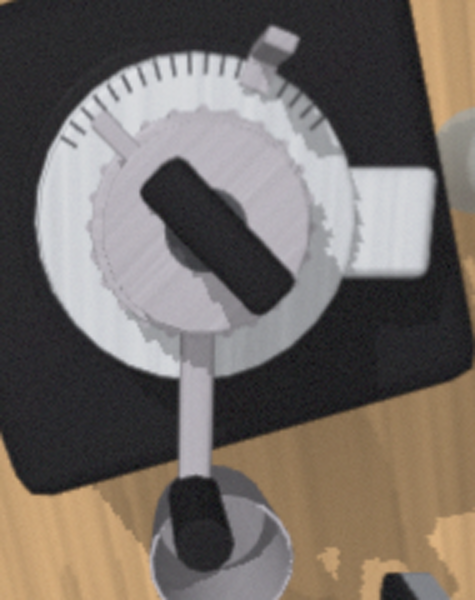

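View pics/wristd.png

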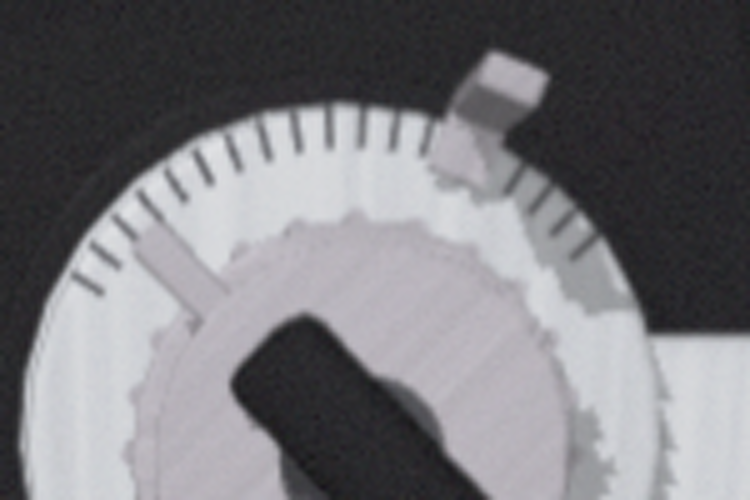

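```bash
python3 - <<'E'
from h import *
f=np.load("pics/wrist1.npy",allow_pickle=True).item()
W=lambda u,v:(230+u/2.5-.3,40+v/2.5-.3)
Wd=lambda u,v:(240+u/5-.4,40+v/5-.4)
bar=onz(f,W(218,236),.206)
ang=lambda p,q:np.degrees(np.arctan2(p[1]-q[1],p[0]-q[0])).round(1)
print("bar",bar, "dir",ang(onz(f,W(165,182),.206),onz(f,W(272,293),.206)))
kn=onz(f,W(203,540),.186); tab=onz(f,Wd(517,80),.164)
A=np.array([.588,-.099])
for z in(.15,.158,.164):
  p=onz(f,Wd(148,232),z); print("ptr",p,np.hypot(*(p[:2]-A)),ang(p,A))
for n,p in (("kn",kn),("tab",tab)): print(n,p,np.hypot(*(p[:2]-A)),ang(p,A), np.hypot(*(p-bar)[:2]),ang(p,bar))
deck=[onz(f,W(*q),.134) for q in ((37,220),(352,215),(195,52),(195,378))]
print(np.mean([deck[0],deck[1]],0),np.mean([deck[2],deck[3]],0))
E
```

```text
bar [ 0.59138087 -0.09841171  0.206     ] dir 124.5
ptr [ 0.5675561  -0.06179386  0.15      ] 0.04245291910615656 118.8
ptr [ 0.56770727 -0.06242192  0.158     ] 0.041830022321018887 119.0
ptr [ 0.56782064 -0.06289297  0.164     ] 0.04136331490102369 119.2
kn [ 0.57484589 -0.18512058  0.186     ] 0.0871193721024037 -98.7 0.08827136367728772 -100.8
tab [ 0.62122085 -0.05323316  0.164     ] 0.056552886624857274 54.0 0.054143571658585084 56.6
[ 0.59142921 -0.0966999   0.134     ] [ 0.59128138 -0.09856759  0.134     ]
```

Call:
{"fn": "send_rows", "kwargs": {"moves": [-15,10,0,0,-30,20,0,0,-30,20,30,0,-30,20,60,0,-30,20,85,0,-30,20,105,0,-30,20,114,0,-30,20,114,0], "hand": 0.3}}

```text
clock: 3.4
tcp_pos: [0.5734, -0.1838, 0.1571]
orientation: [-2.418, -2.005, 0.001]
contact_force: [0.4, -0.8, 1.0]
grip_width: 0.0598
```

```bash
python3 - <<'E'
from h import *
from bench import r
o=r.get_obs(); print(o["clock"],o["joints"].round(2),o["tcp_pos"].round(4),o["contact_force"].round(2),o["grip_width"])
f=r.grab_frame("wrist"); cv2.imwrite(f"pics/wrist2.png",f["img"][:,:,::-1]); 
E
```

```text
3.4 [-0.23  0.49  0.59  1.84 -0.34  0.91  0.32] [ 0.5734 -0.1838  0.1571] [ 0.44 -0.82  0.97] 0.05978839508700124
```

View pics/wrist2.png

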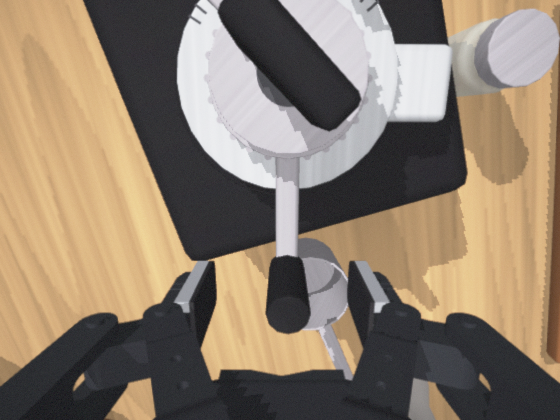

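Call:
{"fn": "send_rows", "kwargs": {"moves": [-2,0,0,0,-2,0,0,0,-2,0,0,0,-2,0,0,0,-2,0,0,0,-2,0,0,0], "hand": 1, "newtons": 25}}

```text
clock: 4.2
tcp_pos: [0.5743, -0.1862, 0.1582]
orientation: [2.417, 2.003, 0.002]
contact_force: [3.1, -2.7, 3.6]
grip_width: 0.0173
```

```bash
python3 - <<'E'
from h import *
from bench import r
o=r.get_obs(); M=R.from_rotvec(o["orientation"]).as_matrix()
print(o["clock"],o["tcp_pos"].round(4),o["contact_force"].round(2),o["moment"].round(2),o["grip_width"],np.degrees(np.arctan2(M[1,0],M[0,0])), "tool force",(M.T@o["contact_force"]).round(2))
E
```

```text
4.2 [ 0.5743 -0.1862  0.1582] [ 3.14 -2.71  3.56] [-0.59 -0.92 -0.02] 0.01730730514951276 79.30701606596456 tool force [-2.09  3.6  -3.55]
```

Call:
{"fn": "send_rows", "kwargs": {"moves": [0,3.1,0,-2,0.2,6.3,0,-4,0.5,9.4,0,-6,0.9,12.5,0,-8,2,18.7,0,-12,3.5,24.8,0,-16,5.4,30.8,0,-20,7.8,36.6,0,-24]}}

```text
clock: 5.2
tcp_pos: [0.6084, -0.1863, 0.158]
orientation: [-1.947, -2.462, 0.004]
contact_force: [-4.9, -3.6, 11.6]
grip_width: 0.0172
```

```bash
cat > st.py <<'E'
from h import *
from bench import r
def st():
    o=r.get_obs(); M=R.from_rotvec(o["orientation"]).as_matrix(); d=o["tcp_pos"][:2]-[.5895,-.0987]
    print(o["clock"],o["tcp_pos"].round(4),o["moment"].round(2),o["grip_width"].round(4),"xang",np.degrees(np.arctan2(M[1,0],M[0,0])).round(1), "toolF",(M.T@o["contact_force"]).round(2),"rel axis r",np.hypot(*d).round(4),np.degrees(np.arctan2(d[1],d[0])).round(1), "tangF(ccw)",(o["contact_force"][:2]@np.array([-d[1],d[0]])/np.hypot(*d)).round(2))
E
python3 - <<'E'
from st import *
st()
f=r.grab_frame("wrist"); cv2.imwrite(f"pics/wrist3.png",f["img"][:,:,::-1]); 
E
```

```text
Traceback (most recent call last):
  File "st.py", line 5, in st
    print(o["clock"],o["tcp_pos"].round(4),o["moment"].round(2),o["grip_width"].round(4),"xang",np.degrees(np.arctan2(M[1,0],M[0,0])).round(1), "toolF",(M.T@o["contact_force"]).round(2),"rel axis r",np.hypot(*d).round(4),np.degrees(np.arctan2(d[1],d[0])).round(1), "tangF(ccw)",(o["contact_force"][:2]@np.array([-d[1],d[0]])/np.hypot(*d)).round(2))
                                                                ^^^^^^^^^^^^^^^^^^^^^
AttributeError: 'float' object has no attribute 'round'
```

```bash
sed -i 's/o\["grip_width"\].round(4)/round(o["grip_width"],4)/' st.py
python3 - <<'E'
from st import *
st()
f=r.grab_frame("wrist"); cv2.imwrite(f"pics/wrist3.png",f["img"][:,:,::-1]); 
st()
E
```

```text
5.2 [ 0.6084 -0.1863  0.158 ] [-0.55  1.14 -0.16] 0.0172 xang 103.3 toolF [ -2.33  -5.68 -11.61] rel axis r 0.0896 -77.9 tangF(ccw) -5.59
5.25 [ 0.6093 -0.1861  0.1581] [-0.69  0.85 -0.11] 0.0173 xang 103.5 toolF [ -2.55  -3.48 -10.06] rel axis r 0.0896 -77.2 tangF(ccw) -3.42
```

View pics/wrist3.png

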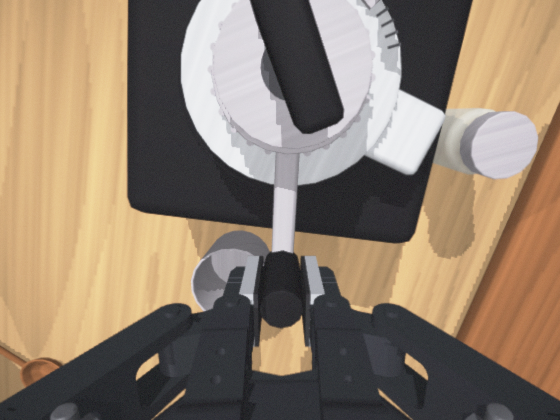

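Call:
{"fn": "send_rows", "kwargs": {"moves": [0,0,0,0,0,0,0,0,0,0,0,0,0,0,-15,0,0,0,-40,0,0,0,-65,0,0,0,-95,0,0,0,-95,0], "hand": 0.35}}

```text
clock: 6.25
tcp_pos: [0.612, -0.1854, 0.2559]
orientation: [1.946, 2.46, 0.004]
contact_force: [-0.1, -0.3, 0.4]
grip_width: 0.0553
```

```bash

python3 - <<'E'
from st import *
st(); print(r.get_obs()["joints"].round(2))
f=r.grab_frame("wrist"); cv2.imwrite(f"pics/wrist4.png",f["img"][:,:,::-1]); 
np.save("pics/w4.npy",f,allow_pickle=True)
E
```

```text
6.25 [ 0.612  -0.1854  0.2559] [-0.07  0.04 -0.04] 0.0553 xang 103.3 toolF [-0.3  -0.2  -0.41] rel axis r 0.0896 -75.5 tangF(ccw) -0.2
[-0.18  0.43  0.51  1.65 -0.23  1.12  0.63]
```

View pics/wrist4.png

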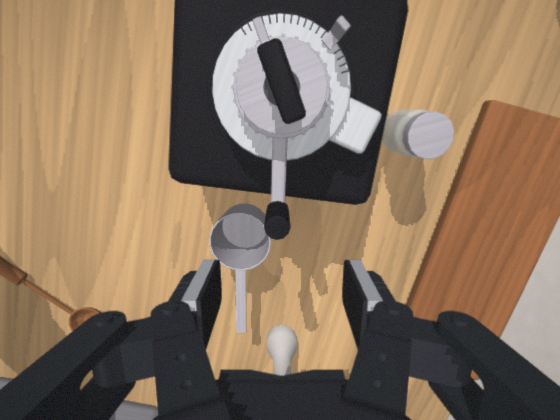

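Call:
{"fn": "send_rows", "kwargs": {"moves": [30,0,0,-7,60,-1,0,-14,90,-1,0,-21,90,-1,0,-21,90,-1,0,-21]}}

```text
clock: 6.92
tcp_pos: [0.5884, -0.0981, 0.2519]
orientation: [-1.469, -2.776, 0.001]
contact_force: [0.0, -0.3, 0.5]
grip_width: 0.0557
```

```bash

python3 - <<'E'
from st import *
st(); print(r.get_obs()["joints"].round(2))
f=r.grab_frame("wrist"); cv2.imwrite(f"pics/wrist5.png",f["img"][:,:,::-1]); 
np.save("pics/w5.npy",f,allow_pickle=True)
E
```

```text
6.925 [ 0.5884 -0.0981  0.2519] [ 0.01 -0.01 -0.02] 0.0557 xang 124.2 toolF [-0.22 -0.15 -0.51] rel axis r 0.0012 150.1 tangF(ccw) 0.23
[-0.27  0.34  0.42  1.75 -0.16  1.08  0.8 ]
```

View pics/wrist5.png

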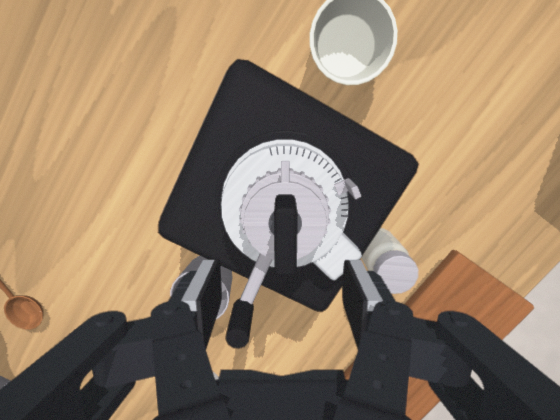

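Call:
{"fn": "send_rows", "kwargs": {"moves": [0,1,25,0,0,1,45,0,0,1,65,0,0,1,77,0,0,1,77,0]}}

```text
clock: 7.6
tcp_pos: [0.589, -0.0974, 0.1745]
orientation: [-1.468, -2.776, 0.002]
contact_force: [-0.2, 0.7, 0.1]
grip_width: 0.0559
```

Call:
{"fn": "send_rows", "kwargs": {"moves": [0,0,0,0,0,0,0,0,0,0,0,0,0,0,0,0,0,0,0,0,0,0,0,0], "hand": 1, "newtons": 25}}

```text
clock: 8.35
tcp_pos: [0.5903, -0.0967, 0.1761]
orientation: [1.467, 2.777, 0.001]
contact_force: [0.9, 0.9, 5.6]
grip_width: 0.0136
```

```bash

python3 - <<'E'
from st import *
st()
f=r.grab_frame("wrist"); cv2.imwrite(f"pics/wrist6.png",f["img"][:,:,::-1]); 
np.save("pics/w6.npy",f,allow_pickle=True)
E
```

```text
8.35 [ 0.5903 -0.0967  0.1761] [ 0.05  0.03 -0.05] 0.0136 xang 124.3 toolF [ 0.27  1.23 -5.56] rel axis r 0.0021 68.9 tangF(ccw) -0.46
```

View pics/wrist6.png

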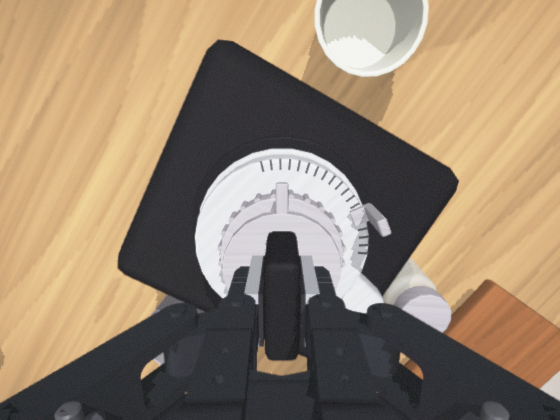

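Call:
{"fn": "send_rows", "kwargs": {"moves": [0,0,0.5,8,0,0,1.1,16,0,0,1.7,24,0,0,2.2,32,0,0,2.8,40,0,0,3.4,48,0,0,3.9,56,0,0,4.3,62]}}

```text
clock: 9.4
tcp_pos: [0.5931, -0.0965, 0.1719]
orientation: [2.686, 1.62, 0.008]
contact_force: [11.2, -0.3, -4.3]
grip_width: 0.0137
```

Call:
{"fn": "send_rows", "kwargs": {"moves": [0,0,0,0,0,0,0,0]}}

```text
clock: 9.65
tcp_pos: [0.5931, -0.0965, 0.1719]
orientation: [2.683, 1.624, 0.009]
contact_force: [10.7, -0.8, -2.2]
grip_width: 0.0137
```

```bash

python3 - <<'E'
from st import *
st()
f=r.grab_frame("wrist"); cv2.imwrite(f"pics/wrist7.png",cv2.resize(f["img"][100:310,140:420,::-1],None,fx=2.8,fy=2.8,interpolation=cv2.INTER_CUBIC)); 
np.save("pics/w7.npy",f,allow_pickle=True)
E
```

```text
9.65 [ 0.5931 -0.0965  0.1719] [-0.06 -1.96 -0.04] 0.0137 xang 62.4 toolF [4.22 9.85 2.32] rel axis r 0.0043 31.2 tangF(ccw) -6.26
```

View pics/wrist7.png

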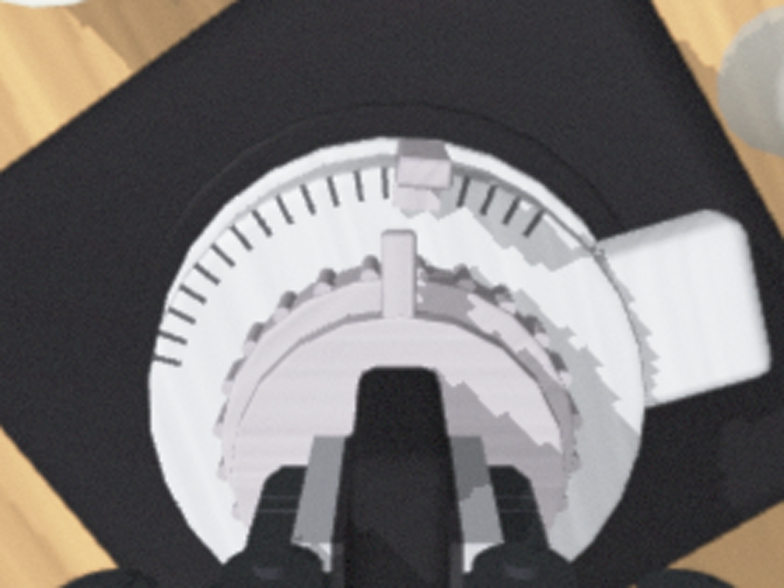

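Call:
{"fn": "send_rows", "kwargs": {"moves": [0,1,0.2,3.5,0,2,0.4,6.5,0,2,0.4,6.5,0,2,0.4,6.5]}}

```text
clock: 10.2
tcp_pos: [0.5937, -0.0967, 0.1714]
orientation: [2.774, 1.471, 0.006]
contact_force: [6.4, 2.3, 2.2]
grip_width: 0.0139
```

```bash

python3 - <<'E'
from st import *
st()
f=r.grab_frame("wrist"); cv2.imwrite(f"pics/wrist8.png",cv2.resize(f["img"][100:310,140:420,::-1],None,fx=2.8,fy=2.8,interpolation=cv2.INTER_CUBIC)); 
np.save("pics/w8.npy",f,allow_pickle=True)
E
```

```text
10.2 [ 0.5937 -0.0967  0.1714] [ 0.38 -1.02 -0.1 ] 0.0139 xang 55.9 toolF [ 5.53  4.03 -2.12] rel axis r 0.0046 25.2 tangF(ccw) -0.63
```

View pics/wrist8.png

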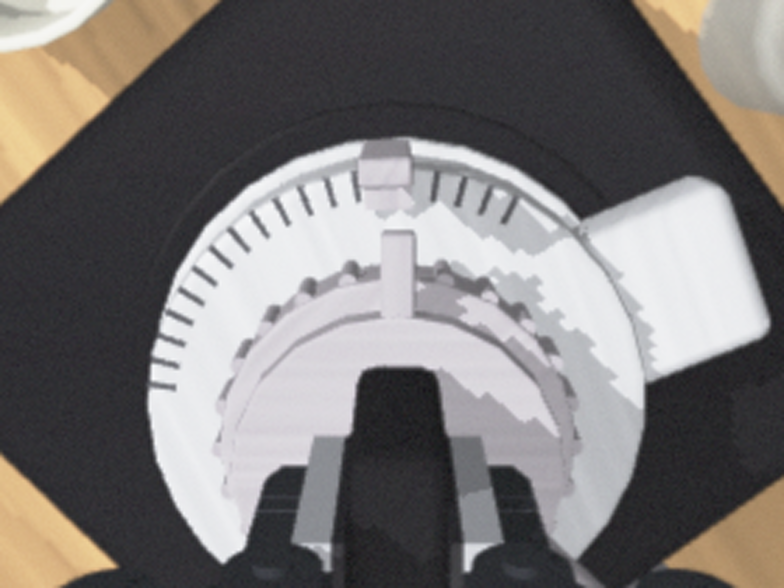

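Call:
{"fn": "send_rows", "kwargs": {"moves": [0,1,0,-1,0,1,0,-2,0,1,0,-2,0,1,0,-2]}}

```text
clock: 10.75
tcp_pos: [0.5937, -0.0968, 0.1715]
orientation: [-2.749, -1.521, -0.005]
contact_force: [2.1, 3.3, 5.7]
grip_width: 0.0134
```

Call:
{"fn": "send_rows", "kwargs": {"moves": [0,0,0,0,0,0,0,0,0,0,0,0,0,0,-20,0,0,0,-45,0,0,0,-70,0,0,0,-80,0,0,0,-80,0], "hand": 0.35}}

```text
clock: 11.75
tcp_pos: [0.5925, -0.0984, 0.2515]
orientation: [2.75, 1.518, 0.002]
contact_force: [0.2, 0.5, 0.2]
grip_width: 0.0554
```

```bash

python3 - <<'E'
from st import *
st();print(r.get_obs()["joints"].round(2))
f=r.grab_frame("wrist"); cv2.imwrite(f"pics/wrist9.png",cv2.resize(f["img"][100:400,140:420,::-1],None,fx=2,fy=2,interpolation=cv2.INTER_CUBIC)); 
np.save("pics/w9.npy",f,allow_pickle=True)
E
```

```text
11.75 [ 0.5925 -0.0984  0.2515] [-0.02 -0.02  0.01] 0.0554 xang 57.8 toolF [ 0.53 -0.1  -0.18] rel axis r 0.003 6.0 tangF(ccw) 0.48
[-0.49  0.4   0.73  1.76 -0.3   1.1  -0.22]
```

View pics/wrist9.png

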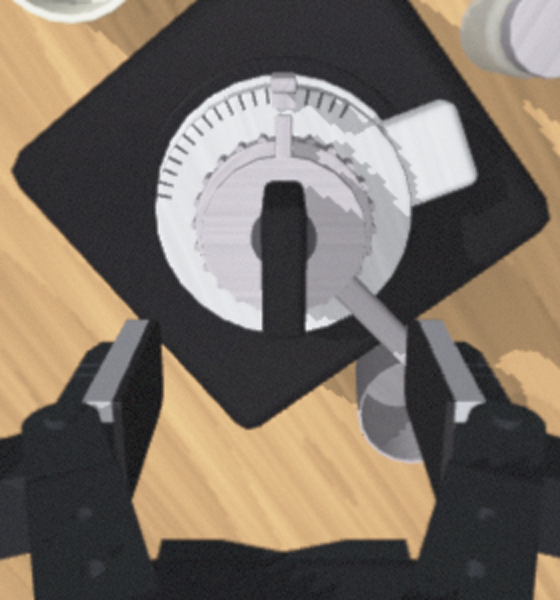

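Call:
{"fn": "send_rows", "kwargs": {"moves": [-13,13,0,-9,-26,26,0,-18,-39,38,0,-27,-52,50,0,-36,-66,63,0,-44,-66,63,30,-44,-66,63,50,-44,-66,63,50,-44], "hand": 0.3}}

```text
clock: 12.8
tcp_pos: [0.6089, -0.1867, 0.1981]
orientation: [-1.978, -2.435, 0.004]
contact_force: [0.1, 0.6, 0.8]
grip_width: 0.0596
```

```bash

python3 - <<'E'
from st import *
st();print(r.get_obs()["joints"].round(2))
f=r.grab_frame("wrist"); cv2.imwrite(f"pics/wrist10.png",f["img"][:,:,::-1]); 
E
```

```text
12.8 [ 0.6089 -0.1867  0.1981] [-0.03 -0.03  0.02] 0.0596 xang 101.8 toolF [ 0.58  0.26 -0.76] rel axis r 0.0901 -77.6 tangF(ccw) 0.27
[-0.18  0.49  0.53  1.71 -0.28  1.02  0.65]
```

View pics/wrist10.png

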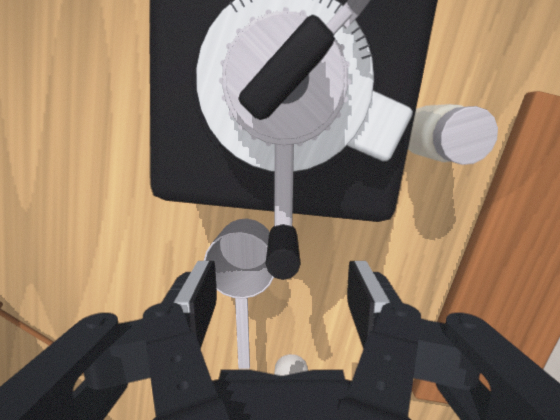

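Call:
{"fn": "send_rows", "kwargs": {"moves": [0,0,20,0,0,0,35,0,0,0,41,0,0,0,41,0]}}

```text
clock: 13.35
tcp_pos: [0.61, -0.1876, 0.159]
orientation: [-1.981, -2.438, 0.001]
contact_force: [0.1, -0.1, -0.4]
grip_width: 0.06
```

Call:
{"fn": "send_rows", "kwargs": {"moves": [0,0,0,0,0,0,0,0,0,0,0,0,0,0,0,0,0,0,0,0,0,0,0,0], "hand": 1, "newtons": 25}}

```text
clock: 14.1
tcp_pos: [0.6103, -0.1879, 0.1601]
orientation: [1.981, 2.438, 0.0]
contact_force: [-2.4, 0.4, 5.4]
grip_width: 0.017
```

```bash

sed -i 's/\[.5895,-.0987\]/[.592,-.0994]/' st.py
python3 - <<'E'
from st import *
st()
E
```

```text
14.1 [ 0.6103 -0.1879  0.1601] [-0.06  0.58  0.04] 0.017 xang 101.8 toolF [ 0.9  -2.28 -5.39] rel axis r 0.0904 -78.3 tangF(ccw) -2.28
```

Call:
{"fn": "send_rows", "kwargs": {"moves": [0.1,-4.7,0,3,0.5,-9.4,0,6,1.1,-14.1,0,9,2,-18.7,0,12,3.1,-23.3,0,15,4.4,-27.8,0,18,5.4,-30.8,0,20,5.4,-30.8,0,20]}}

```text
clock: 15.1
tcp_pos: [0.58, -0.1889, 0.1602]
orientation: [2.372, 2.057, 0.002]
contact_force: [3.2, -1.7, 3.2]
grip_width: 0.0169
```

```bash

python3 - <<'E'
from st import *
st()
E
```

```text
15.1 [ 0.58   -0.1889  0.1602] [-0.32 -0.55  0.17] 0.0169 xang 81.8 toolF [-1.18  3.44 -3.2 ] rel axis r 0.0903 -97.6 tangF(ccw) 3.42
```

Call:
{"fn": "send_rows", "kwargs": {"moves": [0,-2,0,1.3,0.1,-3.9,0,2.5,0.2,-5.9,0,3.7,0.3,-7.8,0,5]}}

```text
clock: 15.6
tcp_pos: [0.5719, -0.1875, 0.1601]
orientation: [2.462, 1.949, 0.001]
contact_force: [4.2, -1.8, 5.0]
grip_width: 0.0169
```

```bash

python3 - <<'E'
from st import *
st()
E
```

```text
15.6 [ 0.5719 -0.1875  0.1601] [-0.35 -0.85  0.2 ] 0.0169 xang 76.7 toolF [-0.81  4.55 -4.96] rel axis r 0.0903 -102.8 tangF(ccw) 4.53
```

```bash

cat >> st.py <<'E'
def ft():
    o=r.get_obs(); d=o["tcp_pos"][:2]-[.592,-.0994]; F=o["contact_force"]; M=R.from_rotvec(o["orientation"]).as_matrix()
    print(o["clock"],"ang",np.degrees(np.arctan2(d[1],d[0])).round(2),"r",np.hypot(*d).round(4),"Ft",((d[0]*F[1]-d[1]*F[0])/.09).round(2),"Mz",o["moment"][2].round(3),"tot",((d[0]*F[1]-d[1]*F[0]+o["moment"][2])/.09).round(2),"Fr",(F[:2]@d/.09).round(2),"xang",np.degrees(np.arctan2(M[1,0],M[0,0])).round(1))
E
python3 - <<'E'
from st import *
ft()
E
```

```text
15.6 ang -102.85 r 0.0903 Ft 4.55 Mz 0.198 tot 6.75 Fr 0.84 xang 76.7
```

Call:
{"fn": "send_rows", "kwargs": {"moves": [0,-2,0,1.3,0.1,-3.9,0,2.5,0.2,-5.9,0,3.7,0.3,-7.8,0,5]}}

```text
clock: 16.1
tcp_pos: [0.5643, -0.1854, 0.1601]
orientation: [2.545, 1.84, 0.001]
contact_force: [3.4, -2.3, 5.1]
grip_width: 0.017
```

```bash

python3 - <<'E'
from st import *
ft()
E
```

```text
16.1 ang -107.82 r 0.0903 Ft 3.99 Mz 0.184 tot 6.04 Fr 1.18 xang 71.7
```

Call:
{"fn": "send_rows", "kwargs": {"moves": [0,-2,0,1.3,0.1,-3.9,0,2.5,0.2,-5.9,0,3.7,0.3,-7.8,0,5]}}

```text
clock: 16.6
tcp_pos: [0.557, -0.1827, 0.1601]
orientation: [2.623, 1.727, 0.001]
contact_force: [3.5, -1.6, 5.7]
grip_width: 0.017
```

```bash

python3 - <<'E'
from st import *
ft()
E
```

```text
16.6 ang -112.81 r 0.0904 Ft 3.85 Mz 0.182 tot 5.87 Fr 0.1 xang 66.7
```

Call:
{"fn": "send_rows", "kwargs": {"moves": [0,-2,0,1.3,0.1,-3.9,0,2.5,0.2,-5.9,0,3.7,0.3,-7.8,0,5]}}

```text
clock: 17.1
tcp_pos: [0.5499, -0.1793, 0.1601]
orientation: [2.696, 1.611, 0.001]
contact_force: [3.5, -0.6, 6.6]
grip_width: 0.017
```

```bash

python3 - <<'E'
from st import *
ft()
E
```

```text
17.1 ang -117.76 r 0.0903 Ft 3.42 Mz 0.217 tot 5.83 Fr -1.1 xang 61.7
```

Call:
{"fn": "send_rows", "kwargs": {"moves": [0,-2,0,1.3,0.1,-3.9,0,2.5,0.2,-5.9,0,3.7,0.3,-7.8,0,5]}}

```text
clock: 17.6
tcp_pos: [0.5432, -0.1754, 0.1601]
orientation: [2.764, 1.492, 0.002]
contact_force: [3.3, -1.0, 6.4]
grip_width: 0.0172
```

```bash

python3 - <<'E'
from st import *
ft()
E
```

```text
17.6 ang -122.72 r 0.0903 Ft 3.32 Mz 0.234 tot 5.92 Fr -0.88 xang 56.7
```

Call:
{"fn": "send_rows", "kwargs": {"moves": [0,-2,0,1.3,0.1,-3.9,0,2.5,0.2,-5.9,0,3.7,0.3,-7.8,0,5]}}

```text
clock: 18.1
tcp_pos: [0.5368, -0.1709, 0.1601]
orientation: [2.826, 1.37, 0.002]
contact_force: [3.3, -1.4, 6.0]
grip_width: 0.017
```

```bash

python3 - <<'E'
from st import *
ft()
E
```

```text
18.1 ang -127.68 r 0.0903 Ft 3.46 Mz 0.313 tot 6.94 Fr -0.93 xang 51.7
```

Call:
{"fn": "send_rows", "kwargs": {"moves": [0,-1.6,0,1,0.1,-3.1,0,2,0.1,-4.7,0,3,0.1,-4.7,0,3]}}

```text
clock: 18.6
tcp_pos: [0.533, -0.1678, 0.1601]
orientation: [2.861, 1.297, 0.001]
contact_force: [3.0, -1.6, 7.5]
grip_width: 0.017
```

```bash

python3 - <<'E'
from st import *
ft()
E
```

```text
18.6 ang -130.76 r 0.0903 Ft 3.37 Mz 0.137 tot 4.9 Fr -0.77 xang 48.8
```

Call:
{"fn": "send_rows", "kwargs": {"moves": [0,-1.6,0,1,0.1,-3.1,0,2,0.1,-4.7,0,3,0.2,-6.3,0,4]}}

```text
clock: 19.1
tcp_pos: [0.5286, -0.1638, 0.16]
orientation: [2.904, 1.195, 0.002]
contact_force: [3.0, -1.7, 6.3]
grip_width: 0.0171
```

```bash

python3 - <<'E'
from st import *
ft()
E
```

```text
19.1 ang -134.58 r 0.0904 Ft 3.37 Mz 0.235 tot 5.98 Fr -0.89 xang 44.7
```

Call:
{"fn": "send_rows", "kwargs": {"moves": [0,-1.6,0,1,0.1,-3.1,0,2,0.1,-4.7,0,3,0.2,-6.3,0,4]}}

```text
clock: 19.6
tcp_pos: [0.5245, -0.1594, 0.1601]
orientation: [2.944, 1.093, 0.002]
contact_force: [4.4, -4.0, 4.0]
grip_width: 0.0171
```

```bash

python3 - <<'E'
from st import *
ft()
E
```

```text
19.6 ang -138.37 r 0.0903 Ft 5.91 Mz 0.335 tot 9.63 Fr -0.59 xang 40.7
```

Call:
{"fn": "send_rows", "kwargs": {"moves": [0,-0.7,0,0.5,0,-1.5,0,1,0,-2.2,0,1.4,0,-2.2,0,1.4]}}

```text
clock: 20.1
tcp_pos: [0.5231, -0.1579, 0.1601]
orientation: [2.956, 1.057, 0.002]
contact_force: [4.6, -2.8, 4.9]
grip_width: 0.017
```

```bash

python3 - <<'E'
from st import *
ft()
E
```

```text
20.1 ang -139.69 r 0.0904 Ft 5.14 Mz 0.287 tot 8.32 Fr -1.65 xang 39.4
```

Call:
{"fn": "send_rows", "kwargs": {"moves": [0,-0.8,0,0.5,0,-1.6,0,1,0,-2.4,0,1.5]}}

```text
clock: 20.48
tcp_pos: [0.5217, -0.1561, 0.1601]
orientation: [2.97, 1.018, 0.002]
contact_force: [3.9, -3.7, 3.9]
grip_width: 0.0171
```

```bash

python3 - <<'E'
from st import *
ft()
E
```

```text
20.475 ang -141.09 r 0.0903 Ft 5.32 Mz 0.312 tot 8.79 Fr -0.73 xang 37.9
```

Call:
{"fn": "send_rows", "kwargs": {"moves": [0,-0.8,0,0.5,0,-1.6,0,1,0,-2.4,0,1.5]}}

```text
clock: 20.85
tcp_pos: [0.5207, -0.1546, 0.1602]
orientation: [2.982, 0.978, 0.004]
contact_force: [7.7, -4.5, 0.8]
grip_width: 0.0171
```

```bash

python3 - <<'E'
from st import *
ft();st()
E
```

```text
20.85 ang -142.24 r 0.0902 Ft 8.29 Mz 0.238 tot 10.94 Fr -3.28 xang 36.3
20.85 [ 0.5207 -0.1546  0.1602] [-0.97 -1.46  0.24] 0.0171 xang 36.3 toolF [ 3.48  8.19 -0.81] rel axis r 0.0902 -142.2 tangF(ccw) 8.28
```

Call:
{"fn": "send_rows", "kwargs": {"moves": [0,-0.8,0,0.5,0,-1.6,0,1]}}

```text
clock: 21.1
tcp_pos: [0.5199, -0.1535, 0.1602]
orientation: [2.99, 0.952, 0.004]
contact_force: [7.3, -5.8, 1.9]
grip_width: 0.017
```

```bash

python3 - <<'E'
from st import *
ft()
E
```

```text
21.1 ang -143.16 r 0.0901 Ft 9.06 Mz 0.183 tot 11.1 Fr -2.41 xang 35.3
```

Call:
{"fn": "send_rows", "kwargs": {"moves": [0,-0.8,0,0.5,0,-1.6,0,1]}}

```text
clock: 21.35
tcp_pos: [0.519, -0.1523, 0.1602]
orientation: [2.998, 0.926, 0.004]
contact_force: [8.0, -5.4, 1.8]
grip_width: 0.0173
```

```bash

python3 - <<'E'
from st import *
ft()
E
```

```text
21.35 ang -144.09 r 0.0902 Ft 9.14 Mz 0.239 tot 11.79 Fr -3.33 xang 34.3
```

Call:
{"fn": "send_rows", "kwargs": {"moves": [0,-0.8,0,0.5,0,-1.6,0,1]}}

```text
clock: 21.6
tcp_pos: [0.5181, -0.1511, 0.1602]
orientation: [3.006, 0.9, 0.004]
contact_force: [7.8, -6.1, -0.7]
grip_width: 0.0173
```

```bash

python3 - <<'E'
from st import *
ft()
E
```

```text
21.6 ang -145.03 r 0.0901 Ft 9.54 Mz 0.239 tot 12.2 Fr -2.9 xang 33.3
```

Call:
{"fn": "send_rows", "kwargs": {"moves": [0,0,0,0]}}

```text
clock: 21.72
tcp_pos: [0.5181, -0.151, 0.1602]
orientation: [3.006, 0.9, 0.004]
contact_force: [8.1, -5.1, 0.9]
grip_width: 0.0168
```

```bash

python3 - <<'E'
from st import *
ft()
for i in range(4):
    f=r.grab_frame("top"); ft()
E
```

```text
21.725 ang -145.09 r 0.0902 Ft 8.8 Mz 0.156 tot 10.53 Fr -3.71 xang 33.3
21.775 ang -145.09 r 0.0902 Ft 8.82 Mz 0.199 tot 11.02 Fr -2.74 xang 33.3
21.825 ang -145.07 r 0.0902 Ft 9.46 Mz 0.161 tot 11.25 Fr -3.31 xang 33.3
21.875 ang -145.08 r 0.0902 Ft 9.04 Mz 0.174 tot 10.97 Fr -3.01 xang 33.3
21.925 ang -145.07 r 0.0902 Ft 9.03 Mz 0.198 tot 11.23 Fr -2.77 xang 33.3
```

Call:
{"fn": "send_rows", "kwargs": {"moves": [0,-0.8,0,0.5,0,-1.6,0,1]}}

```text
clock: 22.18
tcp_pos: [0.5173, -0.1499, 0.1602]
orientation: [3.013, 0.873, 0.004]
contact_force: [8.5, -6.9, -0.2]
grip_width: 0.0166
```

```bash

python3 - <<'E'
from st import *
ft()
f=r.grab_frame("wrist"); cv2.imwrite(f"pics/wrist11.png",f["img"][:,:,::-1]); ft()
E
```

```text
22.175 ang -145.96 r 0.0902 Ft 10.52 Mz 0.287 tot 13.71 Fr -3.17 xang 32.3
22.225 ang -146.02 r 0.0902 Ft 8.89 Mz 0.205 tot 11.17 Fr -2.75 xang 32.3
```

View pics/wrist11.png

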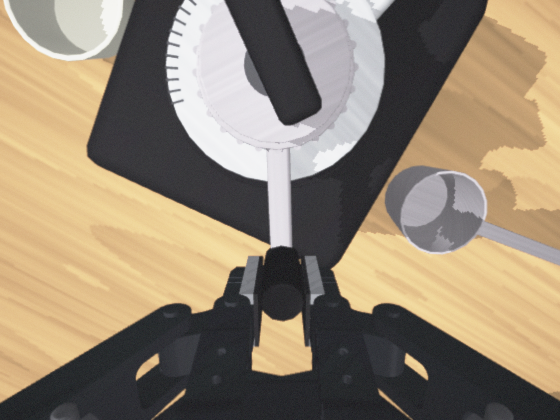

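Call:
{"fn": "send_rows", "kwargs": {"moves": [0,-0.6,0,0.2,0,-1.2,0,0.4]}}

```text
clock: 22.48
tcp_pos: [0.5168, -0.1491, 0.1602]
orientation: [3.016, 0.862, 0.005]
contact_force: [8.6, -7.7, -1.7]
grip_width: 0.0167
```

```bash

python3 - <<'E'
from st import *
ft()
f=r.grab_frame("top"); ft()
E
```

```text
22.475 ang -146.54 r 0.0901 Ft 11.14 Mz 0.155 tot 12.86 Fr -2.96 xang 31.9
22.525 ang -146.57 r 0.0902 Ft 11.02 Mz 0.241 tot 13.7 Fr -3.36 xang 31.9
```

Call:
{"fn": "send_rows", "kwargs": {"moves": [0,0,0,0,0,0,0,0,0,0,0,0], "hand": 0.3}}

```text
clock: 22.9
tcp_pos: [0.5141, -0.1466, 0.159]
orientation: [-3.018, -0.866, 0.003]
contact_force: [-0.1, -0.3, 0.2]
grip_width: 0.0597
```

```bash

python3 - <<'E'
from st import *
ft();st()
f=r.grab_frame("wrist"); cv2.imwrite(f"pics/wrist12.png",f["img"][:,:,::-1]); ft()
E
```

```text
22.9 ang -148.81 r 0.0911 Ft 0.22 Mz -0.005 tot 0.16 Fr 0.2 xang 32.0
22.9 [ 0.5141 -0.1466  0.159 ] [ 0.01 -0.01 -0.01] 0.0597 xang 32.0 toolF [-0.2   0.21 -0.19] rel axis r 0.0911 -148.8 tangF(ccw) 0.21
22.95 ang -148.67 r 0.0909 Ft -0.01 Mz -0.067 tot -0.75 Fr -1.17 xang 32.0
```

View pics/wrist12.png

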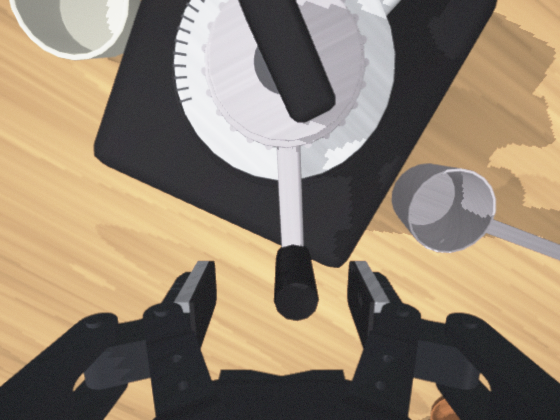

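```bash

python3 - <<'E'
from st import *
f=r.grab_frame("wrist"); np.save("pics/w12.npy",f,allow_pickle=True)
o=r.get_obs(); T=np.eye(4);T[:3,:3]=R.from_rotvec(o["orientation"]).as_matrix();T[:3,3]=o["tcp_pos"]
X=f["world_to_cam"]@T
T1=np.eye(4);T1[:3,:3]=R.from_rotvec([3.013,.873,.004]).as_matrix();T1[:3,3]=[.5173,-.1499,.1602]
g=dict(f);g["world_to_cam"]=X@np.linalg.inv(T1); np.save("pics/w11.npy",g,allow_pickle=True)
for n in(11,12):
    im=cv2.imread(f"pics/wrist{n}.png")[140:330,220:360]; cv2.imwrite(f"pics/k{n}.png",cv2.resize(im,None,fx=4,fy=4,interpolation=cv2.INTER_CUBIC)[:600])
a=cv2.imread("pics/k11.png");b=cv2.imread("pics/k12.png")
c=cv2.resize(np.hstack([cv2.imread("pics/k11.png"),b])[:, :],None,fx=.7,fy=.7); print(c.shape); cv2.imwrite("pics/k.png",c)
E
```

```text
(420, 784, 3)
```

View pics/k.png

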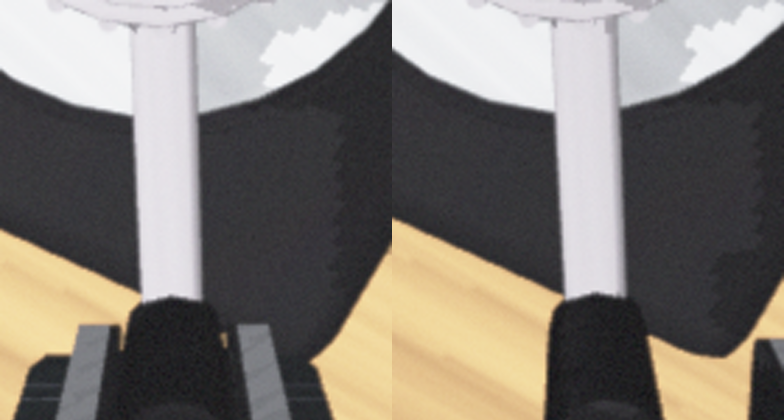

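```bash

python3 - <<'E'
from h import *
for n,a,b in((11,(164,40),(172,290)),(12,(193.5,40),(205,290))):
    f=np.load(f"pics/w{n}.npy",allow_pickle=True).item()
    p,q=[onz(f,(220+u/2.8,140+v/2.8),.147) for u,v in(a,b)]
    d=q-p; print(n,p.round(4),q.round(4),np.degrees(np.arctan2(d[1],d[0])), [np.degrees(np.arctan2(x[1]+.0994,x[0]-.592)).round(2) for x in (p,q)])
E
```

```text
11 [ 0.5617 -0.1196  0.147 ] [ 0.5254 -0.1441  0.147 ] -146.02580360098904 [np.float64(-146.24), np.float64(-146.13)]
12 [ 0.5618 -0.1207  0.147 ] [ 0.526  -0.1458  0.147 ] -145.02006973955227 [np.float64(-144.78), np.float64(-144.91)]
```

Call:
{"fn": "send_rows", "kwargs": {"moves": [0,3,0,-1.5,0,6,0,-3,0,6,0,-3,0,6,0,-3]}}

```text
clock: 23.5
tcp_pos: [0.5183, -0.1523, 0.1596]
orientation: [-2.996, -0.945, 0.0]
contact_force: [-0.1, 0.1, 0.6]
grip_width: 0.0595
```

Call:
{"fn": "send_rows", "kwargs": {"moves": [0,0,0,0,0,0,0,0,0,0,0,0,0,0,0,0], "hand": 0.65, "newtons": 60}}

```text
clock: 24.0
tcp_pos: [0.5183, -0.1521, 0.1596]
orientation: [-2.996, -0.945, -0.0]
contact_force: [0.4, -0.1, 0.8]
grip_width: 0.0303
```

```bash

python3 - <<'E'
from st import *
ft();st()
f=r.grab_frame("wrist"); cv2.imwrite(f"pics/wrist13.png",f["img"][:,:,::-1]); ft();np.save("pics/w13.npy",f,allow_pickle=True)
E
```

```text
24.0 ang -144.42 r 0.0906 Ft 0.32 Mz -0.045 tot -0.18 Fr -0.23 xang 35.0
24.0 [ 0.5183 -0.1521  0.1596] [-0.03  0.   -0.04] 0.0303 xang 35.0 toolF [ 0.23  0.32 -0.8 ] rel axis r 0.0906 -144.4 tangF(ccw) 0.32
24.05 ang -144.4 r 0.0906 Ft -0.61 Mz -0.018 tot -0.81 Fr -0.21 xang 35.0
```

View pics/wrist13.png

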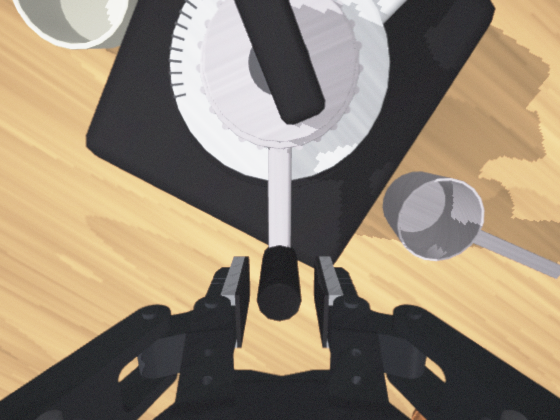

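Call:
{"fn": "send_rows", "kwargs": {"moves": [0,-1.5,0,0,0,-3,0,0,0,-4.5,0,0,0,-6,0,0,0,-7,0,0]}}

```text
clock: 24.68
tcp_pos: [0.5142, -0.1464, 0.1596]
orientation: [2.996, 0.945, 0.0]
contact_force: [0.9, -1.2, -0.3]
grip_width: 0.0299
```

```bash

python3 - <<'E'
from st import *
ft()
E
```

```text
24.675 ang -148.86 r 0.0908 Ft 1.52 Mz 0.032 tot 1.88 Fr -0.18 xang 35.0
```

Contact is just starting; continue in small steps.

Call:
{"fn": "send_rows", "kwargs": {"moves": [0,-0.8,0,0,0,-1.6,0,0]}}

```text
clock: 24.92
tcp_pos: [0.5142, -0.1463, 0.1598]
orientation: [2.994, 0.944, 0.002]
contact_force: [4.7, -5.9, -6.0]
grip_width: 0.0295
```

```bash

python3 - <<'E'
from st import *
ft()
E
```

```text
24.925 ang -148.94 r 0.0908 Ft 7.54 Mz 0.043 tot 8.02 Fr -1.04 xang 35.0
```

Call:
{"fn": "send_rows", "kwargs": {"moves": [0,-0.7,0,0,0,-1.4,0,0]}}

```text
clock: 25.18
tcp_pos: [0.5141, -0.1462, 0.1599]
orientation: [2.992, 0.942, 0.004]
contact_force: [7.7, -8.6, -8.6]
grip_width: 0.0297
```

```bash

python3 - <<'E'
from st import *
ft()
E
```

```text
25.175 ang -149.0 r 0.0908 Ft 11.45 Mz -0.006 tot 11.39 Fr -2.14 xang 35.0
```

Call:
{"fn": "send_rows", "kwargs": {"moves": [0,-0.4,0,0,0,-0.8,0,0]}}

```text
clock: 25.42
tcp_pos: [0.514, -0.146, 0.16]
orientation: [2.991, 0.941, 0.005]
contact_force: [8.1, -8.6, -9.4]
grip_width: 0.0298
```

```bash

python3 - <<'E'
from st import *
ft()
E
```

```text
25.425 ang -149.14 r 0.0909 Ft 11.7 Mz 0.041 tot 12.16 Fr -2.56 xang 34.9
```

Call:
{"fn": "send_rows", "kwargs": {"moves": [0,-0.5,0,0,0,-1,0,0]}}

```text
clock: 25.68
tcp_pos: [0.5135, -0.1453, 0.16]
orientation: [2.991, 0.941, 0.005]
contact_force: [8.1, -10.0, -11.4]
grip_width: 0.0301
```

```bash

python3 - <<'E'
from st import *
ft()
f=r.grab_frame("top");ft()
E
```

```text
25.675 ang -149.67 r 0.091 Ft 12.86 Mz -0.004 tot 12.81 Fr -1.93 xang 34.9
25.725 ang -149.72 r 0.091 Ft 13.05 Mz 0.039 tot 13.48 Fr -2.71 xang 34.9
```

Call:
{"fn": "send_rows", "kwargs": {"moves": [0,-0.6,0,0,0,-1.2,0,0]}}

```text
clock: 25.98
tcp_pos: [0.5128, -0.1445, 0.16]
orientation: [2.99, 0.941, 0.005]
contact_force: [8.7, -10.3, -10.7]
grip_width: 0.0299
```

```bash

python3 - <<'E'
from st import *
ft()
f=r.grab_frame("top");ft()
E
```

```text
25.975 ang -150.34 r 0.0912 Ft 13.42 Mz 0.052 tot 14.0 Fr -2.54 xang 34.9
26.025 ang -150.4 r 0.0911 Ft 12.49 Mz 0.004 tot 12.53 Fr -2.83 xang 34.9
```

Call:
{"fn": "send_rows", "kwargs": {"moves": [0,-0.5,0,0,0,-0.9,0,0]}}

```text
clock: 26.28
tcp_pos: [0.5123, -0.1439, 0.1601]
orientation: [2.99, 0.941, 0.005]
contact_force: [7.6, -10.5, -11.1]
grip_width: 0.0302
```

```bash

python3 - <<'E'
from st import *
ft()
f=r.grab_frame("top");ft()
E
```

```text
26.275 ang -150.84 r 0.0913 Ft 13.07 Mz 0.09 tot 14.07 Fr -1.53 xang 34.9
26.325 ang -150.88 r 0.0913 Ft 13.13 Mz 0.004 tot 13.18 Fr -1.92 xang 34.9
```

Call:
{"fn": "send_rows", "kwargs": {"moves": [0,2,0,0,0,4,0,0,0,7,0,0,0,10,0,0,0,10,0,0]}}

```text
clock: 26.95
tcp_pos: [0.516, -0.149, 0.1595]
orientation: [-2.996, -0.945, 0.0]
contact_force: [-0.3, 0.4, -0.1]
grip_width: 0.0296
```

```bash

python3 - <<'E'
from st import *
ft()
f=r.grab_frame("wrist"); cv2.imwrite(f"pics/wrist14.png",f["img"][:,:,::-1])
E
```

```text
26.95 ang -146.86 r 0.0907 Ft -0.57 Mz 0.051 tot 0.0 Fr 0.04 xang 35.0
```

View pics/wrist14.png

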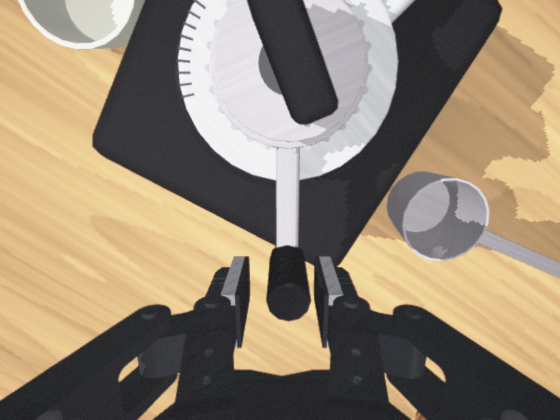

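Call:
{"fn": "send_rows", "kwargs": {"moves": [0,0,0,0,0,0,0,0,0,0,0,0,0,0,-20,0,0,0,-50,0,0,0,-80,0,0,0,-100,0,0,0,-100,0], "hand": 0.3}}

```text
clock: 28.0
tcp_pos: [0.5169, -0.1492, 0.2608]
orientation: [2.995, 0.945, 0.005]
contact_force: [-0.5, 0.2, 0.0]
grip_width: 0.0596
```

```bash

python3 - <<'E'
from st import *
ft();st()
f=r.grab_frame("wrist"); cv2.imwrite(f"pics/wrist15.png",f["img"][:,:,::-1])
E
```

```text
28.0 ang -146.44 r 0.0901 Ft -0.44 Mz 0.003 tot -0.41 Fr 0.28 xang 35.0
28.0 [ 0.5169 -0.1492  0.2608] [0.02 0.02 0.  ] 0.0596 xang 35.0 toolF [-0.27 -0.45 -0.01] rel axis r 0.0901 -146.4 tangF(ccw) -0.44
```

View pics/wrist15.png

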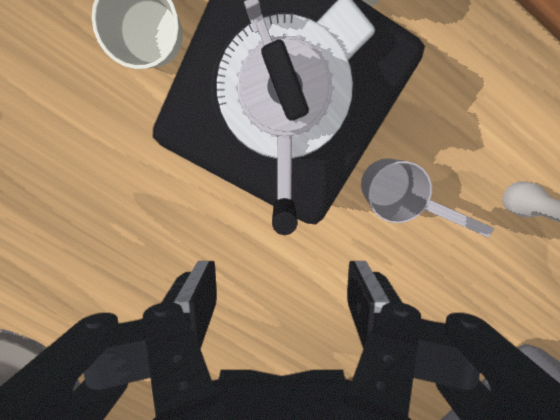

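The pointer (262,30) lines up with the tab (253,10). The lever is at its new clockwise position, the fingers are clear, and the other items haven't moved. I'm handing in now.

```bash

python3 - <<'E'
from bench import r
print(r.hand_in())
E
```

```text
the job is handed in; nothing more can be done
None
```

The mill head is adjusted and locked again, and I handed the job in at about 28 s of the 72 s allowed. `hand_in` gives no verdict, so I don't know how it was judged.

**What I did:**
- **Loosen:** I swung the lever about 23° anticlockwise.
- **Adjust:** I turned the adjuster bar clockwise about 66.5° in all, after backing off 2° from a small overshoot, until the pointer stood at the tab.
- **Tighten:** I swung the lever clockwise by feel until the ring jammed, about 45° past where it started. I then released the gripper and raised it clear.

**Last checks:**
- **Pointer:** it looked in line with the tab in the close picture taken right after releasing the bar. It still looked aligned in the final picture.
- **Tightness:** after the first pinch-and-push reached about 13 to 13.7 N, the lever sprang back roughly 2 to 3 mm on release. I pushed again with one finger pad. The ring held without noticeably moving at about 11 N, and I stopped at 13 to 14 N along the arc. That is at the low end of the 13 to 16 N target, and no reading went above about 14 N.
- **Clear of everything:** the contact force read about zero, and the other items in the final wrist view looked undisturbed.

**Readings that disagreed:**
- While I was pinching the knob, the force rose by only about 0.55 N per mm rather than the stated 1 N per mm, with roughly 1 N of scatter. The single-pad push rose closer to 1 N per mm, so I relied on that.
- I did not measure how far the lever sprang back after the last push, and the clamp force itself can't be seen.

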